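# Open the mould pot and draw the core pin to its groove

## Task

Lift the lid off the mould pot by its knob and set it down gently, knob up and flat, on the middle of the pale firebrick slab, leaving the other things on the bench alone. Then take the core pin by its head and draw it straight up in its bore, neither wrenching it nor pulling it right out, until the whole groove round its shank stands clear of the dark block by no more than a finger's breadth. Finish holding the pin there, upright and still, with its lower end in the bore: do not let go.

Things in the scene. Friction and masses are not known exactly. Their poses are not given: they have to be found in the camera images.
- pot: Mould pot: open round aluminium canister fixed to the bench, 164 mm across, wall 6 mm, rim 115 mm up. Origin: centre of its underside on the bench; z up. In it stands a fixed dark graphite block, 90 x 90 mm, its top 85 mm above the origin (30 mm below the rim), with an upright round bore on the pot's axis, 21.5 mm across, 75 mm deep.
- bore_mouth (a point): Centre of the bore's mouth, on the graphite block's top, 85 mm above the bench; the bore runs straight down from here.
- lid: Loose aluminium lid on the pot, 0.3 kg. Origin: centre of its underside; z up through the knob. A drum hollow below, 140 mm across, top plate at 28-32 mm; flange 168 mm across whose underside, at 6 mm, lies on the pot's rim (the drum dips 6 mm into the pot, 4 mm play all round). On the slab it stands on the drum's lower edge. Central dark wooden knob, 26 mm across, from 32 to 68 mm.
- lid_knob (a point): Point on the axis of the lid's knob, 54 mm above the lid's origin, 22 mm above the lid's plate; a good height to grip it.
- pin: Steel core pin, loose, 0.35 kg, upright in the bore, under the lid at first. Origin: centre of its foot; z up to its head. Shank 20 mm across, 0-80 mm; round head 28 mm across, 80-118 mm. Fully down, as at the start, its foot is 10 mm above the bench and its head spans from 5 mm above the block to 13 mm above the pot's rim. 1.5 mm play in the bore; only weight and light rubbing hold it.
- pin_groove (a point): Middle of the dark groove round the pin's shank, 40 mm above its foot, 4 mm wide; with the pin down it is inside the bore, 35 mm below the mouth.
- pin_head (a point): Point on the axis of the pin's head, 104 mm above its foot (29 mm above the block with the pin down), where it can be gripped from above.
- slab: Pale firebrick slab fixed flat on the bench, 200 x 200 mm, 25 mm thick. Origin at the centre of its underside, z up: its top is 25 mm above the origin. The lid is set down on its middle.
- rod_rest: Bystander: brown notched rest with four glass rods fast in it, 170 x 200 mm, 42 mm tall, lying to the left of the work. Origin at the centre of its underside.
- frit_jar: Bystander: closed amber glass jar, 60 mm in diameter, 85 mm tall. Origin at the centre of its underside.
- tool_cup: Bystander: steel cup, 76 mm in diameter, 75 mm tall, with thin steel picks up to 150 mm high. Origin at the centre of its underside.
- paddle: Bystander: graphite paddle with a wooden handle, 190 mm long, 50 mm wide, 18 mm thick, lying flat beyond the work. Origin 90 mm from the blade's end, on the bench.
Things that resemble listed ones, but are neither listed nor needed, are in the scene too. Leave any yellow look-alike of the lid alone.

How it is judged:
On the way, in this order (a step that is already met when the one before it is completed fails the run):
1. the lid is lifted clear of the pot in the fingers, the pin still down (z of lid in the frame of pot above 0.13 m and contact force between the fingers and lid above 0.5 N and z of pin in the frame of pot below 0.016 m), for 0.1 s.
2. the lid lies flat, knob up, on the slab, let go, the pin still down (horizontal distance between lid and slab below 0.05 m and z of lid in the frame of slab between 0.021 and 0.029 m and angle between lid's own z axis and vertical below 0.08 rad and z of lid_knob in the frame of slab above 0.05 m and linear speed of lid below 0.02 m/s and contact force between the fingers and lid below 0.1 N and z of pin in the frame of pot below 0.016 m), for 0.2 s.
At the end, for the whole second after the job is handed in: Pin held still in the fingers, upright within 0.06 rad, foot in the bore, groove middle 1 to 22 mm above the block, side force under 18 N; lid at rest, let go, knob up, flat on the slab, centre within 50 mm of the slab's; bystanders within 20 mm of their starts (horizontal distance between lid and slab below 0.05 m and z of lid in the frame of slab between 0.021 and 0.029 m and angle between lid's own z axis and vertical below 0.08 rad and z of lid_knob in the frame of slab above 0.05 m and linear speed of lid below 0.02 m/s and contact force between each of the fingers, pin and lid below 0.1 N and z of pin_groove in the frame of pot between 0.086 and 0.107 m and horizontal distance between pin and bore_mouth below 0.004 m and angle between pin's own z axis and vertical below 0.06 rad and z of pin_head in the frame of pot above 0.1 m and linear speed of pin below 0.015 m/s and contact force between the fingers and pin above 1 N and contact force between pin and pot below 18 N and distance of each of rod_rest, frit_jar, tool_cup, paddle from where it was at the start of the episode below 0.02 m); the arm keeps its last pose, push and grip.
It fails at once if the pin is pulled right out of the bore (z of pin in the frame of pot above 0.085 m).
It fails at once if the pin is wrenched against the bore (over 40 N) (contact force between pin and pot above 40 N).
It fails at once if the lid is dropped (falls out of the fingers faster than 0.5 m/s) (contact force between the fingers and lid below 0.1 N and linear speed of lid above 0.5 m/s).
It fails at once if a bystander is moved by over 20 mm (distance of any of rod_rest, frit_jar, tool_cup, paddle from where it was at the start of the episode above 0.02 m).
It also fails if it takes over 61 s, if anything falls off the work surface, if the arm or the gripper's body presses on something with over 40 N, if the wrist force passes 120 N, or if a joint passes its speed limit or range.

## Robot

A 7-joint arm with a two-finger parallel gripper is mounted at the origin on the work surface. World frame = base frame: x ahead of the robot, y to its left, z up, the work surface at z = 0. Lengths are in m, angles in rad, forces in N, time in s.
With the tool pointing down it reaches from about 0.425 to 1.025 m from the base axis. Payload 9.4 kg.
Tool frame: the origin (TCP) lies midway between the tips of the shut fingers; the grasp point (between the pads) lies 19 mm behind it; x points along the fingers, z is the direction in which the jaws open and shut, and the axes are right-handed (so a half turn about x gives the same grasp; the last joint's range is limited). The gripper opens to 93 mm and grips with 3 to 60 N. Pads are 15 mm wide; open, the fingers measure 128 mm over their backs; the gripper's body (75 mm by 188 mm) begins 65 mm behind the grasp point.
Start: joints at [1.19, 0.599, -0.003, 1.599, 0.002, 0.943, -0.08], TCP at [0.217, -0.692, 0.219] pointing down, gripper open.
Joint ranges: [-2.57, 2.57], [-0.35, 1.97], [-1.29, 1.29], [0.11, 2.56], [-1.05, 4.19], [0.11, 1.86], [-2.63, 2.63]. Speed limits (rad/s): [2.22, 2.22, 3.01, 3.01, 3.14, 3.14, 3.14].

## Interface

Orientations are given as a unit quaternion [w, x, y, z].
In Python, from rig import robot, optics, job gives the robot as it stands.
- The arm moves only by the tool move_arm, never from a script. Its argument "motion" is a list of rows, each a list of 3 entries, a list of its own where there are three numbers: the shift along the tool's x, y, z in mm, then the turn, a rotation vector about the tool's x, y, z in rad, then the gripper's target within -1 to 1 (shut at 1, half-way at 0, fully open at -1). A call has 1 to 20 rows; each row shifts and turns the commanded pose from where the row before left it, along the tool's axes as they then stand; what a row does not reach is not made up. A row lasts 1/8 s, in which the tool goes at most 62.5 mm and 10.7 degrees, less where a joint would pass 70% of its speed; a pose out of reach is approached as far as the arm can. A call is refused whole if a number of a shift passes 62.5 or a number of a turn 0.188, either way. A call with a gripper value outside its range is refused whole. The fingers move at their own pace and stop on an object; the grip force is fixed at half the most. Time passes only in rows, so rows that do not move let the fingers close. It gives the time, the measured TCP pose, the force and the opening at its end, in the units of the state.
- robot.read_state(): the state, without advancing time (a new reading comes with each control period).
- optics.get_image(name): name is "scene" or "top"; returns (picture, depth): 480x640x3 uint8, blue, green, red; 480x640 float32, m along the optical axis (not along the pixel's ray), 0 where there is no reading.
- optics.calibration(name): a dict with "camera_matrix" (3x3 intrinsics, pixels), "D" ([k1, k2, p1, p2, k3] as OpenCV has them; the pictures are not rectified), "R" (3x3) and "t" (3): a world point X has camera coordinates R X + t. Camera axes: x right, y down, z forward; pixel columns grow to the right and rows downward; lengths in m; the calibration is good to about 2 mm. A picture is of the moment at which its call begins. calibration takes no time and is no camera call.
- job.sign_off(): hands the job in, once; it reports no verdict.
The state is a dict: "t": time; "joint_positions": joint angles; "qd": joint speeds; "tau": joint torques, N m; "tool_pos": TCP position; "tcp_rot": TCP orientation; "force": force on the tool from outside, world axes, zero at the start; "ft_torque": the same for the moment, N m; "finger_gap": finger opening in m.
Only numpy, scipy, OpenCV 4.12 (cv2) and the standard library are available. Lean on these libraries where they do the work, as an engineer would, in place of code of your own. Each camera call takes 0.05 s, during which the arm holds its last target.

## Working session

There is one attempt and no reset: what is moved stays moved. The work goes in short steps, Python scripts to look and compute and a tool call to move; the robot and the scene stay as the last step left them, time stands still between calls to the robot, and variables do not carry over. Pictures are saved under pics/ and viewed, and the job is handed in when it is done.

Besides the shell and the picture viewer there is one more tool, called after "Request:" as a command line: name --argument value ..., lists and objects as JSON in quotes. move_arm: Moves the arm, as the interface text tells. Its arguments: {"type":"object","properties":{"motion":{"type":"array","items":{"type":"array"}}},"required":["motion"]}

```bash
mkdir -p pics; ls
python3 - <<'E'
from rig import robot, optics, job
import cv2,numpy as np
s=robot.read_state();print({k:np.round(v,3).tolist() for k,v in s.items()})
for n in("scene","top"):
    p,d=optics.get_image(n);cv2.imwrite(f"pics/{n}0.png",p);np.save(f"{n}0.npy",d)
    c=optics.calibration(n);print(n,{k:np.round(v,4).tolist() for k,v in c.items()}, (d==0).mean())
E
```

```text
pics
{'t': 0.0, 'joint_positions': [1.19, 0.6, -0.003, 1.6, 0.002, 0.943, -0.08], 'qd': [0.002, 0.0, -0.0, 0.0, 0.001, 0.001, 0.0], 'tau': [-0.0, -76.508, 1.497, -25.234, -0.052, 0.017, 0.0], 'tool_pos': [0.217, -0.691, 0.218], 'tcp_rot': [0.569, 0.419, 0.57, -0.418], 'force': [0.137, 0.145, 0.037], 'ft_torque': [-0.056, 0.011, 0.029], 'finger_gap': 0.093}
scene {'camera_matrix': [[480.0644, 0.0, 318.3451], [0.0, 480.0644, 242.6432], [0.0, 0.0, 1.0]], 'D': [-0.1211, 0.0, 0.0, 0.0, 0.0], 'R': [[-0.7447, 0.6673, 0.0107], [0.5619, 0.6356, -0.5295], [-0.3602, -0.3883, -0.8483]], 't': [0.4608, -0.1966, 1.5969]} 0.004059244791666666
top {'camera_matrix': [[580.7228, 0.0, 314.9843], [0.0, 580.7228, 236.4666], [0.0, 0.0, 1.0]], 'D': [-0.1023, 0.0, 0.0, 0.0, 0.0], 'R': [[-0.0178, -0.9997, 0.0176], [-0.9945, 0.0159, -0.1031], [0.1028, -0.0194, -0.9945]], 't': [-0.0776, 0.5614, 1.5096]} 0.003916015625
```

View pics/scene0.png

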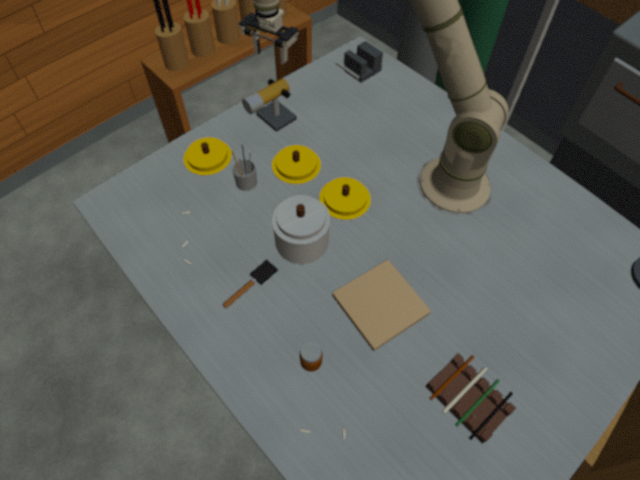

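View pics/top0.png

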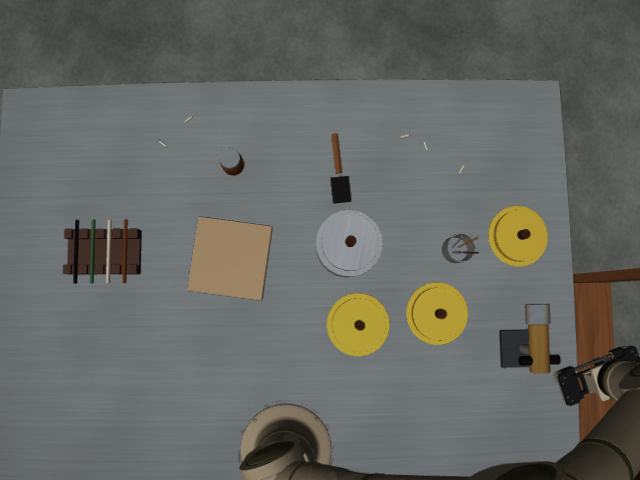

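The scene view shows the grey lidded pot at about (301,230) and the slab at (381,303). In the top view they are at (349,242) and (230,258), the cup is at (460,247), and three yellow look-alikes stand nearby.

```bash
cat > h.py <<'E'
import cv2,numpy as np
from rig import robot, optics, job
def ray(n,uv):
    c=optics.calibration(n);K=np.array(c["camera_matrix"]);D=np.array(c["D"]);R=np.array(c["R"]);t=np.array(c["t"])
    q=cv2.undistortPoints(np.array(uv,float).reshape(-1,1,2),K,D).reshape(-1,2)
    d=np.c_[q,np.ones(len(q))]@R; return -R.T@t,d
def onz(n,uv,z):
    o,d=ray(n,uv); return o+d*((z-o[2])/d[:,2])[:,None]
def two(ua,ub):
    o1,d1=ray("top",[ua]);o2,d2=ray("scene",[ub]);d1=d1[0]/np.linalg.norm(d1);d2=d2[0]/np.linalg.norm(d2)
    s=np.linalg.lstsq(np.c_[d1,-d2],o2-o1,rcond=None)[0];a=o1+s[0]*d1;b=o2+s[1]*d2
    return (a+b)/2,np.linalg.norm(a-b)
def blob(p,lo,hi,roi):
    x0,y0,x1,y1=roi;h=cv2.cvtColor(p,cv2.COLOR_BGR2HSV);m=cv2.inRange(h,lo,hi);k=np.zeros_like(m);k[y0:y1,x0:x1]=m[y0:y1,x0:x1]
    cs,_=cv2.findContours(k,cv2.RETR_EXTERNAL,cv2.CHAIN_APPROX_NONE);return max(cs,key=cv2.contourArea)
def cen(c):
    m=cv2.moments(c);return np.array([m["m10"]/m["m00"],m["m01"]/m["m00"]])
E
python3 - <<'E'
from h import *
t=cv2.imread("pics/top0.png");s=cv2.imread("pics/scene0.png")
kt=blob(t,(0,60,0),(25,255,130),(330,225,370,260));ks=blob(s,(0,60,0),(25,255,130),(285,195,320,222))
print("knob top",cen(kt),cv2.contourArea(kt),cv2.boundingRect(kt),"scene",cen(ks),cv2.contourArea(ks),cv2.boundingRect(ks))
print(onz("top",[cen(kt)],.17),onz("scene",[cen(ks)],.16),two(cen(kt),cen(ks)))
for n,p,roi in(("top",t,(170,200,290,310)),("scene",s,(320,250,440,355))):
    c=blob(p,(5,50,100),(25,255,255),roi);r=cv2.minAreaRect(c);b=cv2.approxPolyDP(c,8,True).reshape(-1,2)
    w=onz(n,b,.025);print(n,b.tolist(),np.round(w,4).tolist(),w.mean(0),onz(n,[cen(c)],.025))
# disc
for n,p,xy in(("top",t,(349,242)),("scene",s,(301,225))):
    x,y=xy;cv2.imwrite(f"pics/c_{n}.png",cv2.resize(p[y-50:y+50,x-60:x+60],None,fx=6,fy=6,interpolation=cv2.INTER_CUBIC))
d=np.load("top0.npy");print(d[235:250:5,320:385:5].round(3))
E
```

```text
knob top [350.40046296 240.70601852] 72.0 (346, 236, 10, 11) scene [300.12931034 210.12643678] 58.0 (297, 205, 7, 12)
[[ 0.53383659 -0.16951412  0.17      ]] [[ 0.53455822 -0.17248828  0.16      ]] (array([ 0.5350757 , -0.17070775,  0.16210179]), np.float64(0.0014697695252998415))
top [[198, 217], [187, 289], [260, 300], [271, 226]] [[0.6177, 0.2243, 0.025], [0.4265, 0.2531, 0.025], [0.3948, 0.0604, 0.025], [0.5903, 0.0294, 0.025]] [0.50732431 0.14180212 0.025     ] [[0.50639949 0.14093063 0.025     ]]
scene [[388, 260], [333, 292], [375, 349], [429, 312]] [[0.397, 0.0595, 0.025], [0.589, 0.0284, 0.025], [0.6199, 0.2263, 0.025], [0.4317, 0.2519, 0.025]] [0.50940099 0.14152915 0.025     ] [[0.51249336 0.14440303 0.025     ]]
[[1.445 1.428 1.427 1.425 1.43  1.429 1.431 1.43  1.434 1.429 1.428 1.433
  1.453]
 [1.451 1.424 1.428 1.423 1.433 1.391 1.396 1.398 1.435 1.434 1.432 1.427
  1.452]
 [1.448 1.427 1.433 1.43  1.422 1.43  1.39  1.433 1.425 1.426 1.425 1.426
  1.453]]
```

View pics/c_top.png

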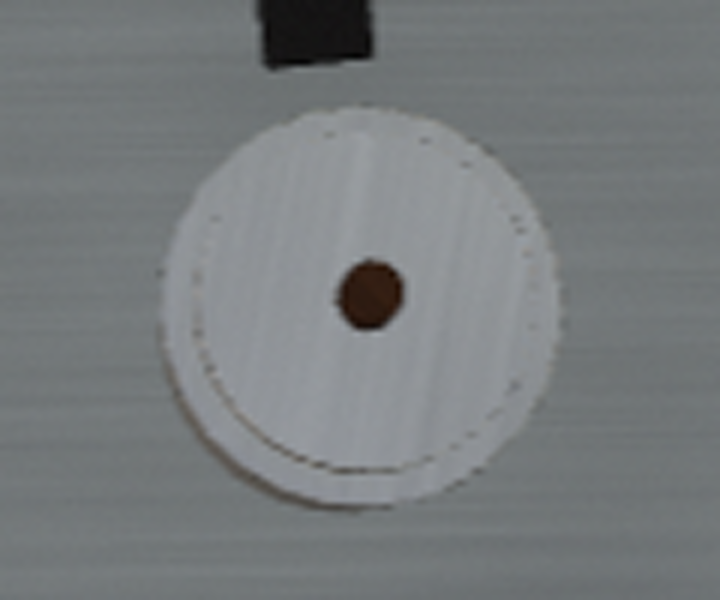

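View pics/c_scene.png

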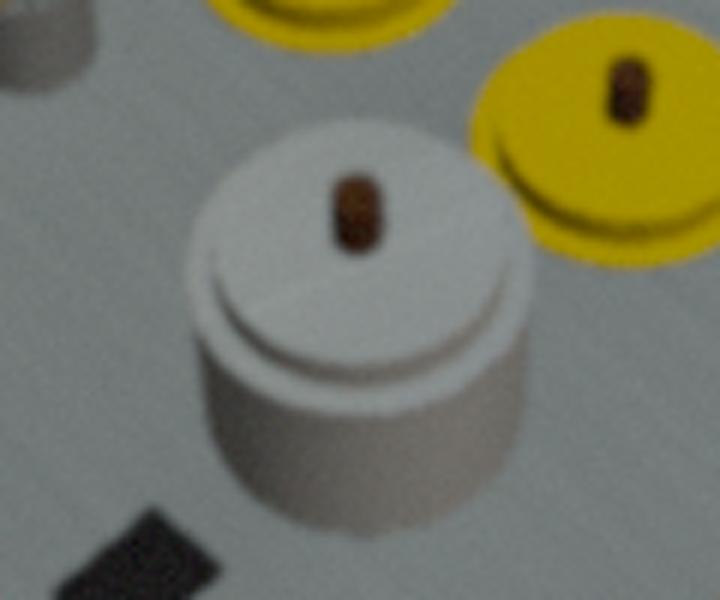

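```bash
cat >> h.py <<'E'
from scipy.spatial.transform import Rotation as Ro
def T():
    s=robot.read_state();q=np.array(s["tcp_rot"]);return np.array(s["tool_pos"]),Ro.from_quat(q[[1,2,3,0]]),s
def goto(p,axes=None):
    """shift (tool mm) and rotvec (tool) to bring TCP to p with down orientation, jaw dir axes"""
    x,R,s=T();out=dict(shift=np.round(R.as_matrix().T@(np.array(p)-x)*1e3,1).tolist(),world=np.round((np.array(p)-x)*1e3,1).tolist())
    if axes is not None:
        z=np.array([*axes,0.]);z/=np.linalg.norm(z);xx=np.array([0,0,-1.]);M=np.c_[xx,np.cross(z,xx),z]
        for sg in(1,-1):
            M2=M.copy();M2[:,1:]*=sg;out[f"rot{sg}"]=np.round((R.inv()*Ro.from_matrix(M2)).as_rotvec(),3).tolist()
    return out
def st():
    x,R,s=T();print(round(float(s["t"]),3),x.round(4),"axes x,y,z:",R.as_matrix().T.round(3).tolist(),"F",np.round(s["force"],2),"gap",round(float(s["finger_gap"]),4),"q",np.round(s["joint_positions"],2))
E
python3 - <<'E'
from h import *
st()
for a in((1,0),(0,1),(1,-.3)):print(a,goto([.535,-.1705,.35],a))
# burner, cup heights from depth
c=optics.calibration("top");d=np.load("top0.npy")
R=np.array(c["R"]);t=np.array(c["t"])
def wp(u,v):
    K=c["camera_matrix"];q=cv2.undistortPoints(np.array([[[u,v]]],float),np.array(K),np.array(c["D"]))[0,0];return R.T@(np.array([*q,1])*d[v,u]-t)
for u,v in((540,345),(538,315),(538,368),(515,345),(555,360),(460,247),(470,240)):print((u,v),wp(u,v).round(3))
E
```

```text
0.1 [ 0.2167 -0.6914  0.2179] axes x,y,z: [[-0.001, 0.001, -1.0], [0.954, 0.299, -0.0], [0.299, -0.954, -0.001]] F [ 0.06  0.28 -0.47] gap 0.093 q [ 1.19  0.6  -0.    1.6   0.    0.94 -0.08]
(1, 0) {'shift': [-131.6, 459.5, -402.0], 'world': [318.3, 520.9, 132.1], 'rot1': [-1.267, -0.001, -0.001], 'rot-1': [1.875, -0.001, 0.001]}
(0, 1) {'shift': [-131.6, 459.5, -402.0], 'world': [318.3, 520.9, 132.1], 'rot1': [-2.838, -0.001, -0.002], 'rot-1': [0.304, -0.001, 0.0]}
(1, -0.3) {'shift': [-131.6, 459.5, -402.0], 'world': [318.3, 520.9, 132.1], 'rot1': [-0.975, -0.001, -0.001], 'rot-1': [2.166, -0.001, 0.002]}
(540, 345) [ 0.27  -0.634  0.149]
(538, 315) [ 0.344 -0.631  0.151]
(538, 368) [ 0.214 -0.628  0.147]
(515, 345) [ 0.26  -0.618  0.019]
(555, 360) [ 0.23  -0.678  0.134]
(460, 247) [ 0.528 -0.483  0.   ]
(470, 240) [ 0.536 -0.479  0.112]
```

Request:
move_arm --motion '[[[-40,0,0],[0,0,0],0],[[-40,10,-9],[0,0,0],0],[[0,37,-33],[0,0,0],0],[[0,37,-33],[0,0,0],0],[[0,37,-33],[0,0,0],0],[[0,37,-33],[0,0,0],0],[[0,37,-33],[0,0,0],0],[[0,37,-33],[0,0,0],0],[[0,37,-33],[0,0,0],0],[[0,37,-33],[0,0,0],0],[[0,37,-33],[0,0,0],0],[[0,37,-33],[0,0,0],0],[[0,37,-30],[0,0,0],0],[[0,35,-25],[0,0,0],0],[[0,0,0],[0,0,0],0],[[0,0,0],[0,0,0],0]]'

```text
t: 2.1
tool_pos: [0.5297, -0.1812, 0.2983]
tcp_rot: [0.57, 0.418, 0.57, -0.419]
force: [-0.3, 0.1, -0.2]
finger_gap: 0.0463
```

Run:
```python
from h import *
st();print(goto([.535,-.1705,.20]))
for n in("scene","top"):cv2.imwrite(f"pics/{n}1.png",optics.get_image(n)[0])
```

```text
2.1 [ 0.5297 -0.1812  0.2983] axes x,y,z: [[-0.001, -0.0, -1.0], [0.954, 0.299, -0.001], [0.299, -0.954, -0.0]] F [-0.25  0.12 -0.19] gap 0.0463 q [ 0.34  0.32 -0.15  1.88  0.06  0.95 -1.1 ]
{'shift': [98.3, 8.3, -8.6], 'world': [5.3, 10.7, -98.3]}
```

View pics/scene1.png

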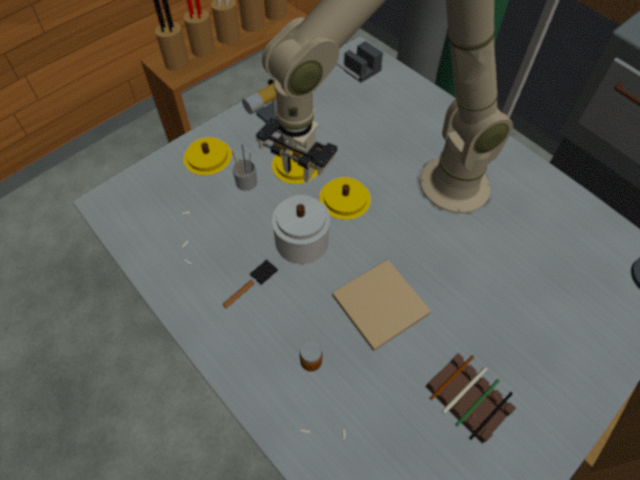

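The gripper at (297,160) is above and behind the lid knob at (300,210), as expected; the rest is untouched. Next I descend over the knob.

Request:
move_arm --motion '[[[20,4,-4],[0,0,0],0],[[30,4,-4],[0,0,0],0],[[30,0,0],[0,0,0],0],[[18,0,0],[0,0,0],0],[[0,0,0],[0,0,0],0],[[0,0,0],[0,0,0],0]]'

```text
t: 2.95
tool_pos: [0.5356, -0.1714, 0.2013]
tcp_rot: [0.57, 0.419, 0.569, -0.419]
force: [0.0, 0.2, 0.8]
finger_gap: 0.0465
```

Run:
```python
from h import *
st();print(goto([.535,-.1705,.148]))
for n in("scene","top"):
    p=optics.get_image(n)[0]
    x,y=dict(scene=(300,205),top=(350,240))[n];cv2.imwrite(f"pics/{n}2.png",cv2.resize(p[y-50:y+50,x-60:x+60],None,fx=6,fy=6,interpolation=cv2.INTER_CUBIC))
```

```text
2.95 [ 0.5356 -0.1714  0.2013] axes x,y,z: [[0.001, -0.0, -1.0], [0.955, 0.298, 0.001], [0.298, -0.955, 0.001]] F [0.01 0.24 0.76] gap 0.0465 q [ 0.32  0.43 -0.15  1.99  0.09  0.73 -1.16]
{'shift': [53.3, -0.4, -1.1], 'world': [-0.6, 0.9, -53.3]}
```

View pics/scene2.png

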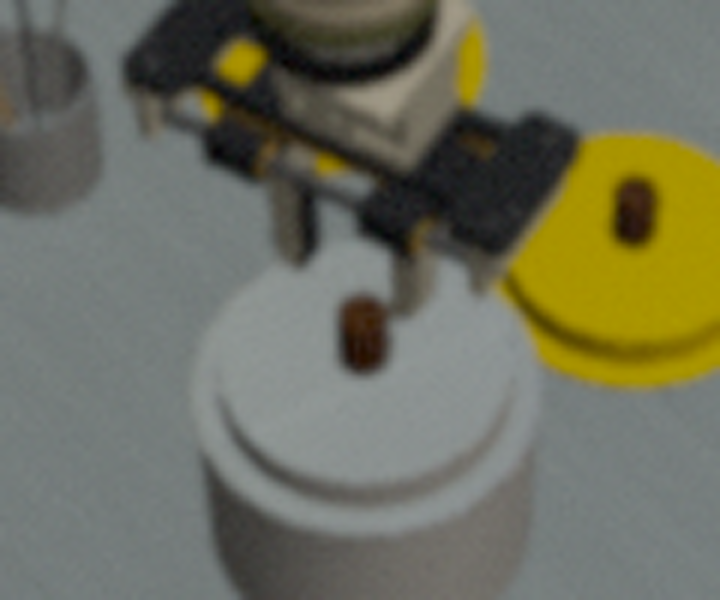

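Run:
```python
from h import *
c=optics.calibration("scene")
P=np.array([[.5356,-.1714,.2013],[.535,-.1705,.177],[.535,-.1705,.141]])
u=cv2.projectPoints(P,cv2.Rodrigues(np.array(c["R"]))[0],np.array(c["t"]),np.array(c["camera_matrix"]),np.array(c["D"]))[0].reshape(-1,2)
print((u-[240,155])*6)
```

```text
[[358.67203758 279.86816572]
 [362.08959017 312.18622773]
 [363.68007084 357.58328161]]
```

The fingertips in the crop, at (290,262) and (410,305), straddle the projected TCP at (359,280). The knob at (362,305) to (362,365) matches its computed place, so I descend.

Request:
move_arm --motion '[[[18,0,-1],[0,0,0],0],[[18,0,0],[0,0,0],0],[[12,0,0],[0,0,0],0],[[5,0,0],[0,0,0],0],[[0,0,0],[0,0,0],0],[[0,0,0],[0,0,0],0.4]]'

```text
t: 3.8
tool_pos: [0.5356, -0.1697, 0.1481]
tcp_rot: [0.57, 0.419, 0.57, -0.418]
force: [0.2, 0.0, -0.4]
finger_gap: 0.0405
```

Run:
```python
from h import *
st();print(goto([.535,-.1705,.148]))
```

```text
3.8 [ 0.5356 -0.1697  0.1481] axes x,y,z: [[0.001, -0.0, -1.0], [0.954, 0.299, 0.001], [0.299, -0.954, 0.0]] F [ 0.21  0.01 -0.39] gap 0.0405 q [ 0.3   0.5  -0.14  2.04  0.11  0.61 -1.18]
{'shift': [0.1, -0.8, 0.6], 'world': [-0.6, -0.8, -0.1]}
```

Close and lift a little.

Request:
move_arm --motion '[[[0,0,0],[0,0,0],0.4],[[0,0,0],[0,0,0],0.6],[[0,0,0],[0,0,0],1],[[0,0,0],[0,0,0],1],[[0,0,0],[0,0,0],1],[[0,0,0],[0,0,0],1],[[-4,0,0],[0,0,0],1],[[-8,0,0],[0,0,0],1],[[-12,0,0],[0,0,0],1],[[-16,0,0],[0,0,0],1],[[-16,0,0],[0,0,0],1],[[0,0,0],[0,0,0],1],[[0,0,0],[0,0,0],1]]'

```text
t: 5.42
tool_pos: [0.5351, -0.1696, 0.2036]
tcp_rot: [0.57, 0.419, 0.57, -0.419]
force: [0.4, 0.7, -3.5]
finger_gap: 0.0256
```

Run:
```python
from h import *
st();print(goto([.508,.1415,.25]))
for n in("scene","top"):
    p=optics.get_image(n)[0];cv2.imwrite(f"pics/{n}3.png",p)
```

```text
5.425 [ 0.5351 -0.1696  0.2036] axes x,y,z: [[-0.0, -0.0, -1.0], [0.954, 0.299, -0.0], [0.299, -0.954, 0.0]] F [ 0.45  0.68 -3.5 ] gap 0.0256 q [ 0.31  0.43 -0.15  1.99  0.09  0.73 -1.16]
{'shift': [-46.4, 67.2, -305.0], 'world': [-27.1, 311.1, 46.4]}
```

View pics/scene3.png

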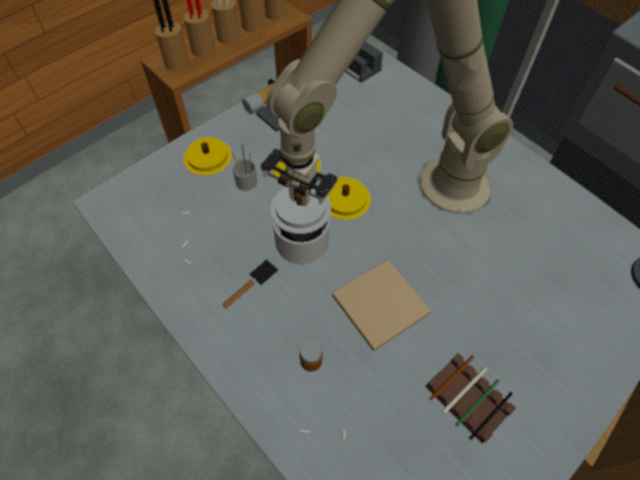

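The lid at (301,207) is in the fingers, level, with the dark pot interior showing below; the force reads −3.5 N. I carry it to the slab.

Request:
move_arm --motion '[[[-15,0,0],[0,0,0],1],[[-15,2,-9],[0,0,0],1],[[0,4,-18],[0,0,0],1],[[0,6,-27],[0,0,0],1],[[0,7,-32],[0,0,0],1],[[0,7,-32],[0,0,0],1],[[0,7,-32],[0,0,0],1],[[0,7,-32],[0,0,0],1],[[0,7,-32],[0,0,0],1],[[0,7,-32],[0,0,0],1],[[0,6,-27],[0,0,0],1],[[0,4,-18],[0,0,0],1],[[0,2,-9],[0,0,0],1],[[0,1,-5],[0,0,0],1],[[0,0,0],[0,0,0],1],[[0,0,0],[0,0,0],1]]'

```text
t: 7.52
tool_pos: [0.508, 0.1405, 0.2335]
tcp_rot: [0.57, 0.419, 0.57, -0.419]
force: [0.2, 0.6, -2.8]
finger_gap: 0.0255
```

Run:
```python
from h import *
st();print(goto([.508,.1415,.064]))
for n in("scene","top"):
    p=optics.get_image(n)[0];cv2.imwrite(f"pics/{n}4.png",p)
```

```text
7.525 [0.508  0.1405 0.2335] axes x,y,z: [[-0.0, -0.0, -1.0], [0.955, 0.298, -0.0], [0.298, -0.955, 0.0]] F [ 0.18  0.63 -2.81] gap 0.0255 q [-0.21  0.35 -0.22  2.02  0.11  0.78 -1.76]
{'shift': [169.5, 0.3, -1.0], 'world': [-0.0, 1.0, -169.5]}
```

View pics/scene4.png

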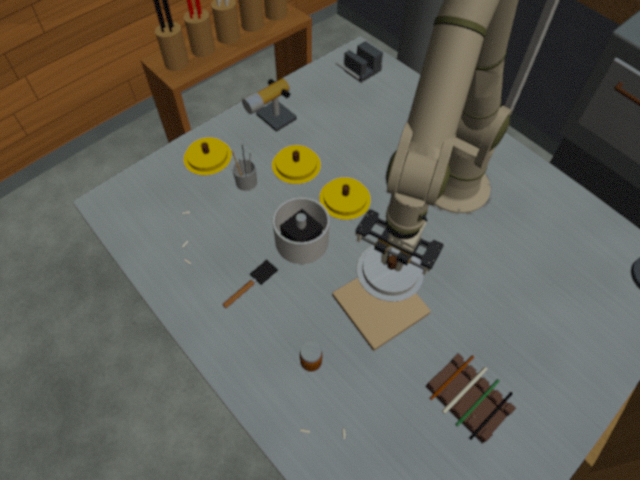

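View pics/top4.png

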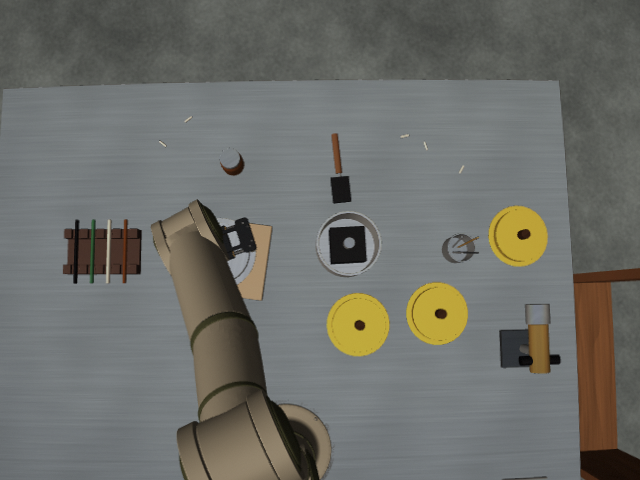

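The lid is level over the slab at about (390,270), and the pin stands in the open pot at (301,221) in the scene view and (348,242) in the top view. I lower the lid.

Request:
move_arm --motion '[[[15,0,0],[0,0,0],1],[[25,0,-1],[0,0,0],1],[[30,0,0],[0,0,0],1],[[30,0,0],[0,0,0],1],[[25,0,0],[0,0,0],1],[[18,0,0],[0,0,0],1],[[12,0,0],[0,0,0],1],[[6,0,0],[0,0,0],1],[[0,0,0],[0,0,0],1],[[0,0,0],[0,0,0],1]]'

```text
t: 8.88
tool_pos: [0.508, 0.1424, 0.0731]
tcp_rot: [0.57, 0.419, 0.57, -0.418]
force: [-0.1, 0.2, -2.9]
finger_gap: 0.0258
```

Run:
```python
from h import *
st();print(goto([.508,.1415,.064]))
```

```text
8.875 [0.508  0.1424 0.0731] axes x,y,z: [[0.001, 0.0, -1.0], [0.954, 0.299, 0.001], [0.299, -0.954, -0.0]] F [-0.11  0.22 -2.91] gap 0.0258 q [-0.28  0.59 -0.14  2.16  0.21  0.4  -1.86]
{'shift': [9.1, -0.3, 0.9], 'world': [0.0, -0.9, -9.1]}
```

Request:
move_arm --motion '[[[3,0,0],[0,0,0],1],[[2,0,0],[0,0,0],1],[[1.5,0,0],[0,0,0],1],[[1,0,0],[0,0,0],1],[[0.5,0,0],[0,0,0],1],[[0,0,0],[0,0,0],1]]'

```text
t: 9.62
tool_pos: [0.5076, 0.1424, 0.0646]
tcp_rot: [0.57, 0.419, 0.57, -0.419]
force: [0.2, -0.1, -3.1]
finger_gap: 0.0255
```

Request:
move_arm --motion '[[[0.5,0,0],[0,0,0],1],[[0.5,0,0],[0,0,0],1],[[0.5,0,0],[0,0,0],1],[[0,0,0],[0,0,0],1]]'

```text
t: 10.12
tool_pos: [0.5077, 0.1424, 0.0639]
tcp_rot: [0.57, 0.419, 0.57, -0.418]
force: [-2.8, 0.1, 9.3]
finger_gap: 0.025
```

Contact made; I release and check before moving off.

Request:
move_arm --motion '[[[-0.5,0,0],[0,0,0],0.3],[[0,0,0],[0,0,0],0.1],[[0,0,0],[0,0,0],0],[[0,0,0],[0,0,0],0],[[0,0,0],[0,0,0],0]]'

```text
t: 10.75
tool_pos: [0.5076, 0.1424, 0.0635]
tcp_rot: [0.57, 0.419, 0.57, -0.419]
force: [0.4, 0.4, -0.2]
finger_gap: 0.046
```

Request:
move_arm --motion '[[[-5,0,0],[0,0,0],0],[[-15,0,0],[0,0,0],0],[[-30,0,0],[0,0,0],0],[[-40,0,0],[0,0,0],0],[[-40,0,0],[0,0,0],0],[[-30,0,0],[0,0,0],0],[[-15,-5,25],[0,0,0],0],[[0,-7,32],[0,0,0],0],[[0,-7,32],[0,0,0],0],[[0,-7,32],[0,0,0],0],[[0,-7,32],[0,0,0],0],[[0,-7,32],[0,0,0],0],[[0,0,0],[0,0,0],0],[[0,0,0],[0,0,0],0]]'

```text
t: 12.5
tool_pos: [0.5247, -0.0454, 0.2393]
tcp_rot: [0.57, 0.419, 0.57, -0.418]
force: [0.3, 0.6, -0.5]
finger_gap: 0.0465
```

Run:
```python
from h import *
st()
for n in("scene","top"):
    p=optics.get_image(n)[0];cv2.imwrite(f"pics/{n}5.png",p)
```

```text
12.5 [ 0.5247 -0.0454  0.2393] axes x,y,z: [[0.001, 0.0, -1.0], [0.954, 0.299, 0.001], [0.299, -0.954, -0.0]] F [ 0.34  0.65 -0.51] gap 0.0465 q [ 0.12  0.34 -0.19  2.02  0.09  0.79 -1.39]
```

View pics/scene5.png

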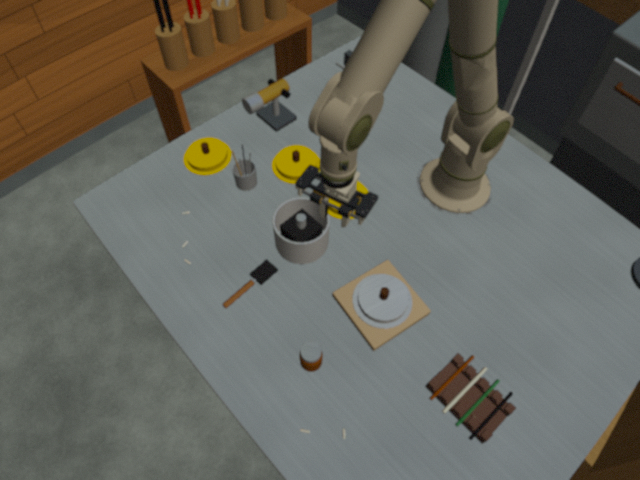

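View pics/top5.png

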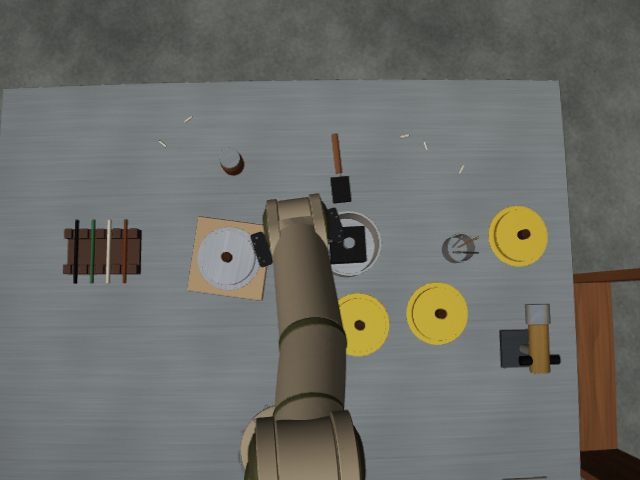

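The lid sits flat and centred on the slab, at (384,300) in the scene view and (227,257) in the top view; the bystanders look unmoved. Next I measure the pin from the two clear pictures taken earlier.

Run:
```python
from h import *
t=cv2.imread("pics/top4.png");s=cv2.imread("pics/scene4.png")
for n,p,(x,y) in(("top",t,(348,243)),("scene",s,(301,222))):
    k=p[y-25:y+25,x-30:x+30];cv2.imwrite(f"pics/pin_{n}.png",cv2.resize(k,None,fx=12,fy=12,interpolation=cv2.INTER_CUBIC))
g=cv2.cvtColor(t,cv2.COLOR_BGR2GRAY)
m=np.zeros_like(g);m[233:254,338:359]=(g[233:254,338:359]>85)*255
c=max(cv2.findContours(m,0,1)[0],key=cv2.contourArea);print(cen(c),cv2.boundingRect(c),cv2.minEnclosingCircle(c),onz("top",[cen(c)],.125))
# block (dark) centre
m=np.zeros_like(g);m[222:266,325:372]=(g[222:266,325:372]<50)*255
c=max(cv2.findContours(m,0,1)[0],key=cv2.contourArea);r=cv2.minAreaRect(c);print(r,onz("top",[r[0]],.085))
```

```text
[348.88405797 242.33954451] (344, 237, 11, 11) ((349.0, 242.5), 5.590270042419434) [[ 0.53409362 -0.16926995  0.125     ]]
((347.0892333984375, 244.6061553955078), (36.27738952636719, 35.50081253051758), 86.8201675415039) [[ 0.53204284 -0.16765904  0.085     ]]
```

View pics/pin_top.png

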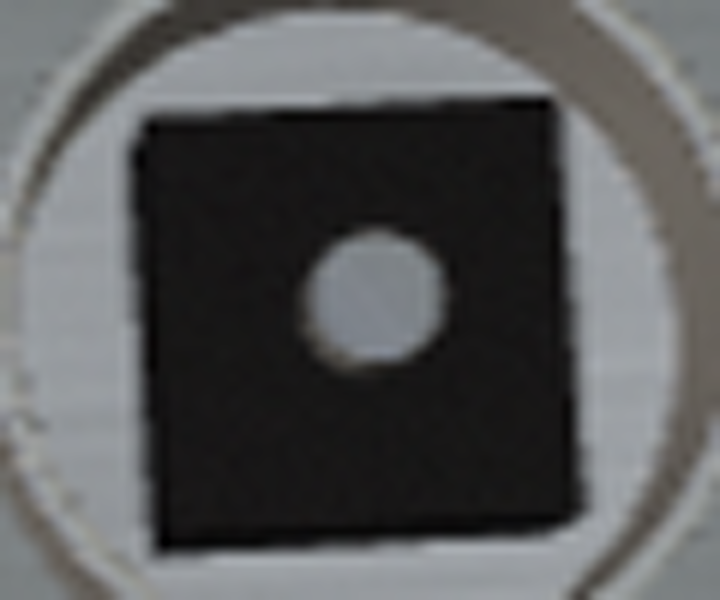

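View pics/pin_scene.png

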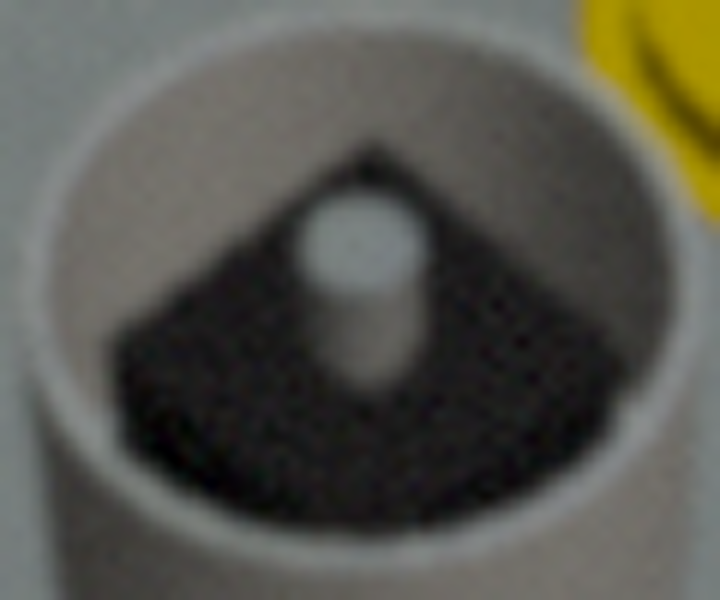

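Run:
```python
from h import *
t=cv2.imread("pics/top5.png");s=cv2.imread("pics/scene5.png")
a=blob(t,(0,60,0),(25,255,130),(215,245,240,270));b=blob(s,(0,60,0),(25,255,130),(372,284,397,303))
P,e=two(cen(a),cen(b));print(cen(a),cen(b),P,e,onz("top",[cen(a)],.088),onz("scene",[cen(b)],.077))
d=P-[.5076,.1424,0];print("offset along jaw, along tool y mm",d@[.299,-.954,0]*1e3,d@[.954,.299,0]*1e3)
d=onz("top",[cen(a)],.088)[0]-[.5076,.1424,0];print("top only",d@[.299,-.954,0]*1e3,d@[.954,.299,0]*1e3)
# lid plate rim
g=cv2.cvtColor(s,cv2.COLOR_BGR2GRAY);m=np.zeros_like(g);
# pin in scene4
s4=cv2.imread("pics/scene4.png");g=cv2.cvtColor(s4,cv2.COLOR_BGR2GRAY);r=g[210:225,293:311];print(r)
x,R,_=T();print(goto([.534,-.1695,.2]))
```

```text
[226.14470284 256.64082687] [383.95192308 292.96153846] [0.50715893 0.1411037  0.0793809 ] 0.001718467895619164 [[0.50603703 0.140638   0.088     ]] [[0.50663536 0.13982605 0.077     ]]
offset along jaw, along tool y mm 1.1047948807197405 -0.8083731486256667
top only 1.2136176712650237 -2.0179094732761214
[[109 109 109 107  98  87  70  52  33  38  46  64  79  84  90  90  89  84]
 [111 109 108  97  79  58  42  35  19  22  30  39  55  77  85  89  88  86]
 [109 107  94  78  61  47  43  50  42  37  37  33  37  55  72  81  83  83]
 [100  88  72  58  56  69  78  85  84  78  65  50  37  40  51  65  80  84]
 [ 85  64  46  53  85 104 113 114 114 110 100  80  54  37  37  49  65  71]
 [ 58  42  48  74 108 122 122 126 125 123 118 105  80  50  27  35  47  60]
 [ 37  32  49  86 117 126 127 127 128 125 125 116  96  61  29  29  34  41]
 [ 23  33  56  93 118 126 127 123 127 128 125 124 109  67  31  27  29  27]
 [ 25  28  54  90 117 126 126 127 126 124 126 121 104  70  36  25  23  27]
 [ 28  31  48  78 106 121 123 127 125 125 122 114  96  58  29  31  28  27]
 [ 24  32  35  61  86 103 114 117 122 119 115 104  83  52  36  29  27  23]
 [ 22  25  34  47  63  81  93  98 101 103 105  95  82  52  30  23  32  25]
 [ 28  30  33  42  51  66  76  81  90  94  95  91  83  55  29  27  21  25]
 [ 33  24  28  41  55  62  72  81  86  93  95  93  82  57  33  30  24  19]
 [ 25  25  31  43  53  62  74  82  88  91  96  94  82  56  29  27  25  25]]
{'shift': [39.0, -28.7, 121.6], 'world': [9.3, -124.6, -39.0]}
```

Request:
move_arm --motion '[[[0,-4,17],[0,0,0],0],[[0,-7,30],[0,0,0],0],[[0,-7,30],[0,0,0],0],[[9,-7,28],[0,0,0],0],[[15,-3,15],[0,0,0],0],[[15,0,0],[0,0,0],0],[[20,0,0],[0,0,0],0],[[15,0,0],[0,0,0],0],[[5,0,0],[0,0,0],0],[[0,0,0],[0,0,0],0],[[0,0,0],[0,0,0],0]]'

```text
t: 13.98
tool_pos: [0.5343, -0.1689, 0.1601]
tcp_rot: [0.57, 0.419, 0.57, -0.418]
force: [0.9, -0.1, 0.5]
finger_gap: 0.0464
```

Run:
```python
from h import *
st();print(goto([.5345,-.168,.096],(.299,-.954)))
p=optics.get_image("scene")[0];x,y=300,205;cv2.imwrite("pics/scene6.png",cv2.resize(p[y-50:y+50,x-60:x+60],None,fx=6,fy=6,interpolation=cv2.INTER_CUBIC))
```

```text
13.975 [ 0.5343 -0.1689  0.1601] axes x,y,z: [[0.001, -0.0, -1.0], [0.954, 0.299, 0.001], [0.299, -0.954, 0.0]] F [ 0.93 -0.15  0.47] gap 0.0464 q [ 0.31  0.48 -0.14  2.03  0.11  0.64 -1.18]
{'shift': [64.1, 0.4, -0.8], 'world': [0.2, 0.9, -64.1], 'rot1': [0.0, 0.0, -0.001], 'rot-1': [-3.141, 0.001, 0.001]}
```

View pics/scene6.png

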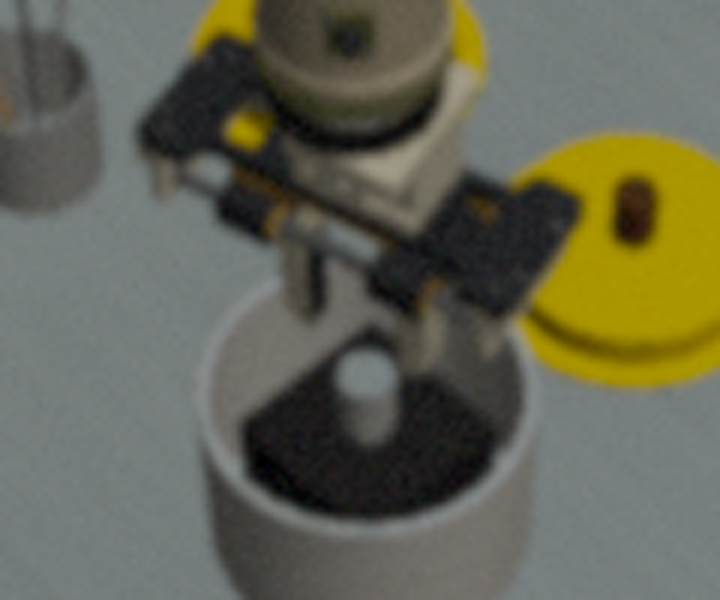

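The fingertips in the crop, at (308,315) and (420,365), straddle the pin head at (367,375), with the pot's walls well clear. I descend to the grip height.

Request:
move_arm --motion '[[[12,0,-1],[0,0,0],0],[[15,0,0],[0,0,0],0],[[15,0,0],[0,0,0],0],[[12,0,0],[0,0,0],0],[[7,0,0],[0,0,0],0],[[3,0,0],[0,0,0],0],[[0,0,0],[0,0,0],0],[[0,0,0],[0,0,0],0]]'

```text
t: 15.02
tool_pos: [0.5339, -0.1681, 0.096]
tcp_rot: [0.57, 0.419, 0.57, -0.419]
force: [-0.2, 0.3, 0.5]
finger_gap: 0.0466
```

Request:
move_arm --motion '[[[0,0,0],[0,0,0],0.2],[[0,0,0],[0,0,0],0.2],[[0,0,0],[0,0,0],0.28],[[0,0,0],[0,0,0],0.28]]'

```text
t: 15.52
tool_pos: [0.5337, -0.168, 0.0956]
tcp_rot: [0.57, 0.419, 0.57, -0.419]
force: [0.6, 0.1, 0.1]
finger_gap: 0.034
```

Run:
```python
from h import *
st();print(goto([.5345,-.168,.096],(.299,-.954)))
```

```text
15.525 [ 0.5337 -0.168   0.0956] axes x,y,z: [[0.0, -0.0, -1.0], [0.954, 0.299, 0.0], [0.299, -0.954, 0.0]] F [0.59 0.12 0.06] gap 0.034 q [ 0.29  0.58 -0.12  2.08  0.14  0.49 -1.21]
{'shift': [-0.4, 0.8, 0.2], 'world': [0.8, 0.0, 0.4], 'rot1': [0.0, 0.0, -0.0], 'rot-1': [-3.142, 0.0, 0.0]}
```

Request:
move_arm --motion '[[[0,0,0],[0,0,0],0.33],[[0,0,0],[0,0,0],0.33],[[0,0,0],[0,0,0],0.33]]'

```text
t: 15.9
tool_pos: [0.5337, -0.168, 0.0956]
tcp_rot: [0.57, 0.419, 0.57, -0.419]
force: [0.1, 0.1, -1.0]
finger_gap: 0.0312
```

Request:
move_arm --motion '[[[0,0,0],[0,0,0],0.36],[[0,0,0],[0,0,0],0.36],[[0,0,0],[0,0,0],0.36]]'

```text
t: 16.27
tool_pos: [0.5337, -0.1681, 0.0956]
tcp_rot: [0.57, 0.419, 0.57, -0.419]
force: [0.2, -0.0, 0.2]
finger_gap: 0.0296
```

Request:
move_arm --motion '[[[0,0,0.5],[0,0,0],0.36],[[0,0,0.5],[0,0,0],0.36],[[0,0,0],[0,0,0],0.36]]'

```text
t: 16.65
tool_pos: [0.534, -0.169, 0.0956]
tcp_rot: [0.57, 0.419, 0.57, -0.419]
force: [0.3, 0.4, -0.0]
finger_gap: 0.0299
```

Request:
move_arm --motion '[[[0,0,-1],[0,0,0],0.36],[[0,0,-0.5],[0,0,0],0.36],[[0,0,-0.5],[0,0,0],0.36],[[0,0,0],[0,0,0],0.36]]'

```text
t: 17.15
tool_pos: [0.5335, -0.1674, 0.0957]
tcp_rot: [0.57, 0.419, 0.57, -0.419]
force: [0.4, -1.8, 0.3]
finger_gap: 0.0296
```

Request:
move_arm --motion '[[[0,0,1],[0,0,0],0.36],[[0,0,1],[0,0,0],0.36],[[0,0,0.5],[0,0,0],0.36],[[0,0,0],[0,0,0],0.36]]'

```text
t: 17.65
tool_pos: [0.5341, -0.1694, 0.0956]
tcp_rot: [0.57, 0.419, 0.57, -0.419]
force: [0.6, 0.1, -1.0]
finger_gap: 0.0296
```

Request:
move_arm --motion '[[[0,0,0.5],[0,0,0],0.36],[[0,0,0],[0,0,0],0.36],[[0,0,0],[0,0,0],0.36]]'

```text
t: 18.02
tool_pos: [0.5343, -0.1699, 0.0956]
tcp_rot: [0.57, 0.419, 0.57, -0.419]
force: [0.1, -0.3, 0.4]
finger_gap: 0.03
```

Request:
move_arm --motion '[[[0,0,0.5],[0,0,0],0.36],[[0,0,0],[0,0,0],0.36],[[0,0,0],[0,0,0],0.36]]'

```text
t: 18.4
tool_pos: [0.5344, -0.1704, 0.0956]
tcp_rot: [0.57, 0.419, 0.57, -0.419]
force: [-0.1, 0.4, -0.7]
finger_gap: 0.0298
```

Request:
move_arm --motion '[[[0,0,0.4],[0,0,0],0.36],[[0,0,0],[0,0,0],0.36],[[0,0,0],[0,0,0],0.36]]'

```text
t: 18.77
tool_pos: [0.5345, -0.1708, 0.0956]
tcp_rot: [0.57, 0.419, 0.57, -0.419]
force: [-0.1, -0.2, 0.0]
finger_gap: 0.0298
```

Request:
move_arm --motion '[[[0,0,0.5],[0,0,0],0.36],[[0,0,0],[0,0,0],0.36],[[0,0,0],[0,0,0],0.36]]'

```text
t: 19.15
tool_pos: [0.5347, -0.1712, 0.0956]
tcp_rot: [0.57, 0.419, 0.57, -0.419]
force: [-0.5, 1.1, -0.2]
finger_gap: 0.0299
```

Request:
move_arm --motion '[[[0,0,0.4],[0,0,0],0.36],[[0,0,0],[0,0,0],0.36],[[0,0,0],[0,0,0],0.36]]'

```text
t: 19.52
tool_pos: [0.5348, -0.1714, 0.0956]
tcp_rot: [0.57, 0.419, 0.57, -0.419]
force: [-0.1, 1.9, 0.8]
finger_gap: 0.0296
```

Both walls found symmetrically (y = −0.1674 and −0.1714), so the centre is at −0.1694. I recentre and grip gently.

Request:
move_arm --motion '[[[0,0,-1],[0,0,0],0.36],[[0,0,-1],[0,0,0],0.36],[[0,0,-0.1],[0,0,0],0.36],[[0,0,0],[0,0,0],0.36],[[0,0,0],[0,0,0],0.38],[[0,0,0],[0,0,0],0.4],[[0,0,0],[0,0,0],0.42],[[0,0,0],[0,0,0],0.42]]'

```text
t: 20.52
tool_pos: [0.5342, -0.1696, 0.0956]
tcp_rot: [0.57, 0.419, 0.57, -0.419]
force: [0.6, 0.2, 0.5]
finger_gap: 0.0278
```

Request:
move_arm --motion '[[[0,0,0],[0,0,0],0.5],[[0,0,0],[0,0,0],1],[[0,0,0],[0,0,0],1],[[0,0,0],[0,0,0],1]]'

```text
t: 21.02
tool_pos: [0.5342, -0.1696, 0.0956]
tcp_rot: [0.57, 0.419, 0.57, -0.419]
force: [-0.7, 0.9, 0.4]
finger_gap: 0.0274
```

Run:
```python
from h import *
st()
```

```text
21.025 [ 0.5342 -0.1696  0.0956] axes x,y,z: [[-0.0, 0.0, -1.0], [0.954, 0.299, -0.0], [0.299, -0.954, -0.0]] F [-0.7   0.91  0.39] gap 0.0274 q [ 0.29  0.58 -0.12  2.08  0.14  0.5  -1.2 ]
```

Request:
move_arm --motion '[[[-1,0,0],[0,0,0],1],[[-2,0,0],[0,0,0],1],[[-3,0,0],[0,0,0],1],[[-3,0,0],[0,0,0],1],[[-2,0,0],[0,0,0],1],[[-1,0,0],[0,0,0],1],[[0,0,0],[0,0,0],1],[[0,0,0],[0,0,0],1]]'

```text
t: 22.02
tool_pos: [0.5342, -0.1697, 0.1075]
tcp_rot: [0.57, 0.419, 0.57, -0.419]
force: [0.2, -1.0, -3.2]
finger_gap: 0.0272
```

Run:
```python
from h import *
st();print(goto([.5342,-.1696,.1416],(.299,-.954)))
```

```text
22.025 [ 0.5342 -0.1697  0.1075] axes x,y,z: [[-0.0, -0.0, -1.0], [0.954, 0.299, -0.0], [0.299, -0.954, -0.0]] F [ 0.24 -0.95 -3.19] gap 0.0272 q [ 0.29  0.56 -0.13  2.07  0.14  0.52 -1.2 ]
{'shift': [-34.1, 0.0, -0.0], 'world': [0.0, 0.1, 34.1], 'rot1': [0.0, -0.0, 0.0], 'rot-1': [-3.141, -0.0, -0.0]}
```

The pin's weight (about −3.4 N) is on the fingers and the side force is small. I continue.

Request:
move_arm --motion '[[[-2,0,0],[0,0,0],1],[[-3,0,0],[0,0,0],1],[[-3,0,0],[0,0,0],1],[[-3,0,0],[0,0,0],1],[[-3,0,0],[0,0,0],1],[[-2,0,0],[0,0,0],1],[[0,0,0],[0,0,0],1],[[0,0,0],[0,0,0],1]]'

```text
t: 23.02
tool_pos: [0.5341, -0.1697, 0.1235]
tcp_rot: [0.57, 0.419, 0.57, -0.419]
force: [-0.2, -0.3, -2.8]
finger_gap: 0.0274
```

Request:
move_arm --motion '[[[-2,0,0],[0,0,0],1],[[-3,0,0],[0,0,0],1],[[-4,0,0],[0,0,0],1],[[-4,0,0],[0,0,0],1],[[-3,0,0],[0,0,0],1],[[-2,0,0],[0,0,0],1],[[0,0,0],[0,0,0],1],[[0,0,0],[0,0,0],1]]'

```text
t: 24.02
tool_pos: [0.5341, -0.1696, 0.1415]
tcp_rot: [0.57, 0.419, 0.57, -0.419]
force: [0.5, 0.1, -3.2]
finger_gap: 0.0273
```

Run:
```python
from h import *
st();print(goto([.5342,-.1696,.1416],(.299,-.954)))
for n,(x,y) in dict(scene=(300,205),top=(350,240)).items():
    p=optics.get_image(n)[0];cv2.imwrite(f"pics/{n}7f.png",p);cv2.imwrite(f"pics/{n}7.png",cv2.resize(p[y-40:y+60,x-60:x+60],None,fx=6,fy=6,interpolation=cv2.INTER_CUBIC))
```

```text
24.025 [ 0.5341 -0.1696  0.1415] axes x,y,z: [[-0.0, 0.0, -1.0], [0.954, 0.299, -0.0], [0.299, -0.954, -0.0]] F [ 0.49  0.12 -3.18] gap 0.0273 q [ 0.3   0.51 -0.14  2.04  0.12  0.6  -1.18]
{'shift': [-0.1, 0.1, -0.0], 'world': [0.1, 0.0, 0.1], 'rot1': [0.0, -0.0, 0.0], 'rot-1': [-3.141, -0.0, -0.0]}
```

View pics/scene7.png

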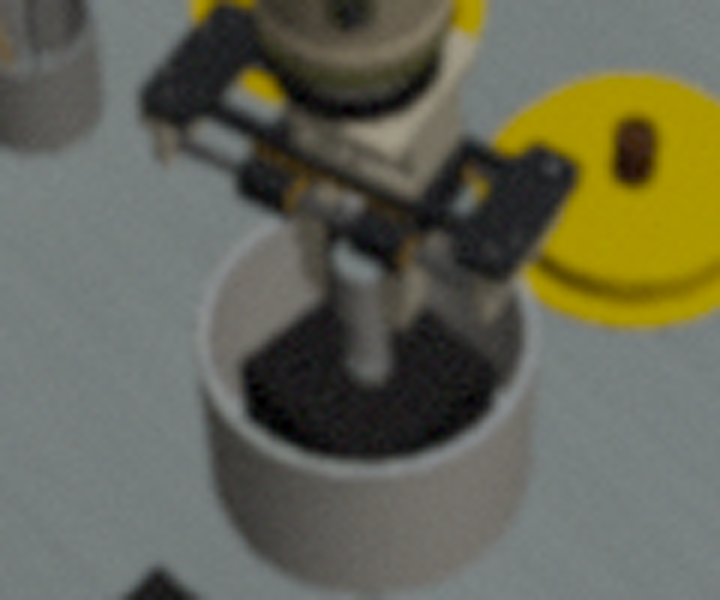

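View pics/scene7f.png

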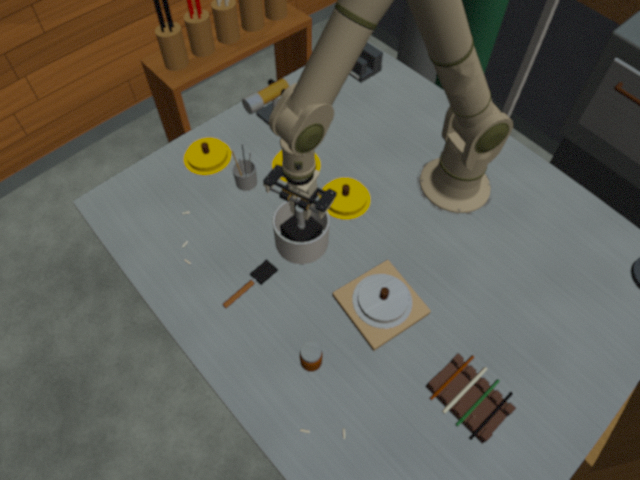

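Run:
```python
from h import *
c=optics.calibration("scene")
x,y=.5342,-.1694
P=np.array([[x,y,z] for z in(.174,.136,.096,.085)]+[[.534,-.1694,.085+0*1]])
u=cv2.projectPoints(P,cv2.Rodrigues(np.array(c["R"]))[0],np.array(c["t"]),np.array(c["camera_matrix"]),np.array(c["D"]))[0].reshape(-1,2)
print(((u-[285,190])*20).round())
p=cv2.imread("pics/scene7f.png");k=p[190:240,285:320];cv2.imwrite("pics/pin8.png",cv2.resize(cv2.convertScaleAbs(k,alpha=1.6),None,fx=12,fy=12,interpolation=cv2.INTER_CUBIC))
print(((u-[285,190])*12).round());print(cv2.cvtColor(p,6)[200:232,295:308])
```

```text
[[317. 355.]
 [322. 514.]
 [328. 674.]
 [329. 716.]
 [330. 715.]]
[[190. 213.]
 [193. 308.]
 [197. 404.]
 [198. 430.]
 [198. 429.]]
[[ 64  62  77  78  70  53  34  38  39  42  43  35  31]
 [ 53  61  59  62  47  38  34  35  36  38  43  35  34]
 [ 37  44  43  39  38  30  31  35  33  30  39  37  34]
 [ 30  32  31  29  27  27  27  33  29  34  31  38  37]
 [ 26  38  42  27  19  22  23  28  37  29  30  38  44]
 [ 46  67  68  46  20  16  17  23  30  31  30  33  52]
 [ 67  89  93  65  41  18  18   6  19  18  23  40  57]
 [ 81 107 110  95  76  58  37  24  13  17  27  44  65]
 [ 78 110 119 116 107  92  76  55  36  18  30  50  67]
 [ 72  99 119 123 121 117 106  88  57  32  23  45  72]
 [ 57  80 104 115 121 122 121 102  79  51  44  55  76]
 [ 47  63  81  98 107 114 111 101  79  64  64  61  85]
 [ 40  51  62  78  87  99  96  92  77  72  72  76  86]
 [ 42  50  56  67  78  87  90  86  79  72  72  75  89]
 [ 39  49  59  66  74  84  89  86  78  74  73  78  90]
 [ 35  45  57  67  77  85  90  88  81  73  77  79  90]
 [ 34  47  57  67  78  84  89  90  82  81  75  80  89]
 [ 25  46  56  64  78  85  90  92  85  78  78  82  89]
 [ 31  34  49  64  74  86  90  90  83  73  74  78  82]
 [ 28  27  43  54  71  83  87  92  88  78  65  64  64]
 [ 27  29  39  53  66  82  90  92  85  71  51  43  44]
 [ 31  32  41  53  66  78  85  92  83  69  46  29  33]
 [ 26  31  42  54  69  79  89  91  89  67  43  29  28]
 [ 27  24  42  57  70  78  85  93  90  72  47  28  29]
 [ 22  32  44  64  74  81  90  92  90  76  51  31  23]
 [ 22  33  49  74  79  87  94  97  93  76  52  30  22]
 [ 30  30  42  60  79  93 101  99  93  74  47  31  27]
 [ 31  29  32  50  67  84  91  90  82  59  43  28  22]
 [ 31  31  23  39  48  62  69  72  67  45  28  28  25]
 [ 24  28  29  24  35  44  48  45  46  34  30  29  25]
 [ 33  26  23  27  29  28  30  31  26  26  27  19  31]
 [ 28  20  21  30  31  26  26  29  28  25  26  30  28]]
```

View pics/pin8.png

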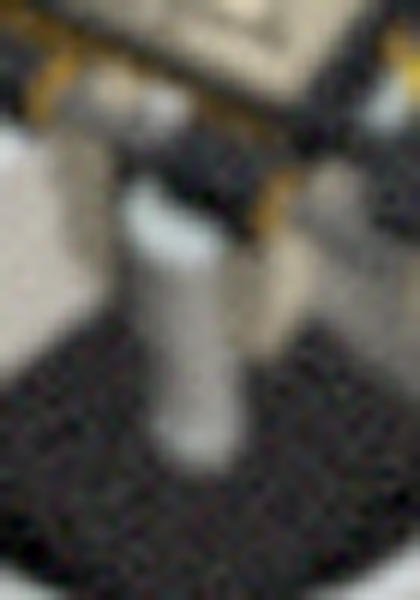

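Run:
```python
from h import *
a=np.mean([optics.get_image("scene")[0].astype(float) for _ in range(16)],0)
np.save("avg.npy",a)
k=a[200:240,285:320]
k=cv2.resize(k,None,fx=12,fy=12,interpolation=cv2.INTER_CUBIC)
k=np.clip((k+2.0*(k-cv2.GaussianBlur(k,(0,0),16)))*1.6,0,255);cv2.imwrite("pics/pin9.png",k)
np.set_printoptions(linewidth=150)
print(a[206:232,295:307].mean(2).round().astype(int));st()
print(a[216:230,301].round())
```

```text
[[ 67  93  92  68  39  23  17  16  19  23  27  39]
 [ 78 107 110  95  74  55  38  23  17  17  25  41]
 [ 79 109 120 115 106  92  75  55  32  18  24  45]
 [ 70 100 118 122 121 116 106  87  58  33  28  44]
 [ 56  81 104 116 121 122 118 103  76  53  42  50]
 [ 44  61  82  97 107 113 112 101  79  66  60  64]
 [ 41  50  64  78  88  95  98  90  76  70  70  72]
 [ 42  49  59  67  78  86  90  86  74  70  71  75]
 [ 41  47  58  67  75  84  89  86  76  72  73  76]
 [ 37  47  58  67  76  84  89  87  78  73  73  78]
 [ 34  44  57  68  77  85  90  88  81  74  74  79]
 [ 31  39  55  67  77  85  90  89  83  75  73  79]
 [ 28  34  48  62  74  83  88  89  84  75  71  75]
 [ 27  29  41  56  70  81  88  90  85  74  63  61]
 [ 26  29  38  53  67  79  86  90  86  71  52  43]
 [ 25  29  38  53  67  79  87  90  86  71  47  31]
 [ 26  28  39  53  67  78  87  91  88  71  45  27]
 [ 26  29  42  57  67  77  86  91  88  73  46  29]
 [ 27  32  49  66  75  80  87  93  91  75  48  29]
 [ 24  33  50  72  82  87  94  98  92  76  47  28]
 [ 25  31  43  64  80  92 100  99  90  70  42  28]
 [ 28  26  33  50  67  83  91  91  79  60  38  29]
 [ 27  26  29  35  50  64  74  73  62  47  31  28]
 [ 26  25  26  29  34  44  50  49  43  34  29  27]
 [ 27  27  27  27  27  30  32  32  28  26  26  27]
 [ 25  26  27  27  26  27  26  28  25  26  27  26]]
24.925 [ 0.5342 -0.1697  0.1416] axes x,y,z: [[-0.0, -0.0, -1.0], [0.954, 0.299, -0.0], [0.299, -0.954, -0.0]] F [ 0.15 -0.03 -4.57] gap 0.0279 q [ 0.3   0.51 -0.14  2.04  0.12  0.6  -1.18]
[[ 87.  91.  92.]
 [ 86.  91.  92.]
 [ 85.  90.  90.]
 [ 85.  88.  89.]
 [ 84.  87.  88.]
 [ 84.  87.  89.]
 [ 84.  87.  89.]
 [ 83.  87.  88.]
 [ 85.  88.  89.]
 [ 92.  95.  94.]
 [ 99. 101. 100.]
 [ 89.  92.  92.]
 [ 72.  75.  74.]
 [ 48.  50.  51.]][ WARN:0@16.071] global loadsave.cpp:1063 imwrite_ Unsupported depth image for selected encoder is fallbacked to CV_8U.
```

View pics/pin9.png

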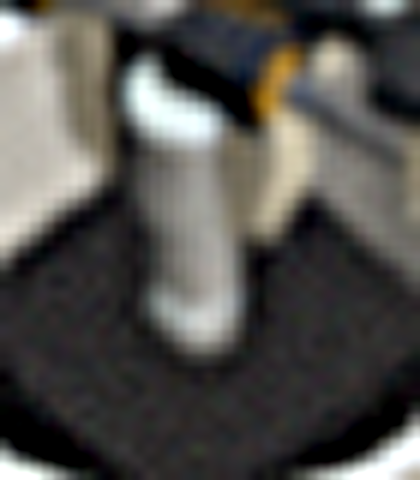

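The averaged view shows the shank entering the block at about row 228. A bright ring of the groove's lower ledge shows at rows 224–226, where I computed it, and the head has risen about 9.5 px, which is about 46 mm. The arm is still, and the lid, jar (311,357), paddle, cup and rest are where they were. I hand it in.

Run:
```python
from h import *
st();print(job.sign_off())
```

```text
24.925 [ 0.5342 -0.1697  0.1416] axes x,y,z: [[-0.0, -0.0, -1.0], [0.954, 0.299, -0.0], [0.299, -0.954, -0.0]] F [ 0.15 -0.03 -4.57] gap 0.0279 q [ 0.3   0.51 -0.14  2.04  0.12  0.6  -1.18]
the job is handed in; nothing more can be done
None
```

I lifted the lid off by its knob and set it knob up and flat on the middle of the slab. I then drew the pin straight up 46 mm and handed the job in at 24.9 s, still holding it; no verdict was reported.

- **Pin:** The tool height puts the groove's middle about 11 mm above the block. The head's rise in the picture (about 9.5 px, roughly 46 mm) agrees, and the tool was vertical. Sideways force on the wrist was about 1 N or less throughout the lift, and the last vertical reading was −4.6 N, against about −3 N earlier in the lift.
- **Lid:** The camera put the knob's centre within about 2 mm of the slab's. It was let go, and the later scene picture shows it unmoved.
- **Bystanders:** They looked unmoved in the pictures; I did not measure them.
- **Checks that disagreed or were weak:** The dark groove itself could not be made out in the blurred picture. I saw only a bright ring where its lower edge should be, so its height rests on the tool's reading and the head's rise. My correction of about 1.2 mm to the camera's pin position was wrong: feeling for both sides with the fingers agreed with the uncorrected value, so I recentred before gripping.

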